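Index the socket tester to the faulty port

ROBOT

A 6-joint arm with a two-finger parallel gripper is mounted at the origin on the work surface. World frame = base frame: x ahead of the robot, y to its left, z up, the work surface at z = 0. Lengths are in m, angles in rad, forces in N, time in s.
With the tool pointing down it reaches from about 0.25 to 0.775 m from the base axis. Payload 4 kg.
Tool frame: the origin (TCP) lies at the very end of the fingers, on their centre line; the grasp point (between the pads) lies 19 mm behind it; z points along the fingers, y is the direction in which the jaws open and shut (so a half turn about z gives the same grasp; the last joint's range is limited). The gripper opens to 94 mm and grips with 3 to 60 N. Pads are 16 mm wide; open, the fingers measure 119 mm over their backs; the gripper's body (75 mm by 177 mm) begins 78 mm behind the grasp point.
Start: joints at [-1.228, 0.087, 1.371, -0, 1.684, -0.103], TCP at [0.237, -0.496, 0.177] pointing down, gripper open.
Joint ranges: [-3.1, 3.1], [-0.76, 2.03], [0.27, 2.55], [-1.08, 4.22], [0.17, 2.65], [-2.57, 2.57]. Speed limits (rad/s): [2.79, 2.79, 3.14, 3.14, 3.14, 3.14].

INTERFACE

Orientations are given as [roll, pitch, yaw] about the fixed x, y, z axes, in that order (R = Rz(yaw) Ry(pitch) Rx(roll)).
In Python, from bench import robot, cams, models gives the robot as it stands.
- The arm moves only by the tool step_arm, never from a script. Its argument "series" is a list of rows, each a list of 5 numbers: the gripper command: -1 is shut, 1 is fully open, values between are in proportion, then the shift along the tool's x, y, z in mm, then the turn about the tool's z in degrees. A call has 1 to 20 rows; each row is the pose to reach, as a shift and turn from the pose commanded when the call began, along the tool's axes at that moment; what a row does not reach only later rows make up. A row lasts 1/8 s, in which the tool goes at most 62.5 mm and 10.7 degrees, less where a joint would pass 70% of its speed; a pose out of reach is approached as far as the arm can. A call with a gripper value outside its range is refused whole. The fingers move at their own pace and stop on an object; the grip force is fixed at half the most. Time passes only in rows, so rows that repeat a pose let the fingers close. It gives the time, the measured TCP pose, the force and the opening at its end, in the units of the state.
- robot.get_obs(): the state, without advancing time (a new reading comes with each control period).
- cams.snapshot(name): name is "scene" or "top" or "wrist"; returns a dict with "pixels" (480x640x3 uint8, red, green, blue), "fov_y" (degrees; the focal length in pixels is half the picture's height over the tangent of half this angle, whatever the lens; pixels are square), "cx", "cy" (the principal point, pixels), "R" (3x3) and "t" (3): a world point X has camera coordinates R X + t. Camera axes: x right, y down, z forward; pixel columns grow to the right and rows downward; lengths in m; the calibration is good to about 2 mm. A picture is of the moment at which its call begins. There is no depth.
- robot.close_job(): hands the job in, once; it reports no verdict.
Trained networks look in a picture, given as the dict that the camera call returned (one of the last four; its "shot" number tells which), for a name from the list of things; names that differ only in an ending like _2 or _b are one class to them, and where a whole thing is asked for, a point or a joint stands for the part that bears it (a point fixed in the world has none). Each returns a list of dicts, best first, with "p" (0 to 1); they miss things now and then, are a little off and sometimes report something else, mostly with a low value. They report only what shows in the picture. A call takes as long as a camera call.
- models.find_in(picture, label): "position" ([x, y, z] in m, in world coordinates, good to about 4 mm: the middle of the surface that is visible of it).
- models.pinpoint(picture, label): "position" ([x, y, z] in m, in world coordinates, good to about 4 mm: a listed point, or the origin of a listed thing).
The state is a dict: "time": time; "joint_positions": joint angles; "qvel": joint speeds; "joint_torque": joint torques, N m; "tool_pos": TCP position; "ee_rot": TCP orientation; "wrist_force": force on the tool from outside, world axes, zero at the start; "wrist_torque": the same for the moment, N m; "width": finger opening in m.
Only numpy, scipy, OpenCV 4.12 (cv2) and the standard library are available. Lean on these libraries where they do the work, as an engineer would, in place of code of your own. Each camera call takes 0.05 s, during which the arm holds its last target. There are 200 camera calls.

TASK

On the network test bench, push the blue test head along its rail with the fingertips to the yellow socket whose lamp is red, until you feel its spring pin click down into the notch there, and leave it seated. Only push it: do not pull up the black pin knob, and leave the screwdriver, the jar and the loose white socket insert where they lie.

Things in the scene. Friction and masses are not known exactly. Their poses are not given: they have to be found in the camera images.
- rail: Fixed aluminium rail, 290 mm long, 56 mm wide, top 15 mm above the bench. Origin: middle of its length and width, at bench height. y runs along the rail from the parked end (-y) to the far end, x points across it to the white socket box, z up. A steel strip in it has a V notch, 16 mm wide, at y = -40, 0, 40 and 80 mm, one for each yellow socket. Nothing stands at the parked end.
- box_top (a point): Centre of the top of the white socket box fixed to the rail: 76 mm (across the rail) x 250 mm, top 43 mm above the bench, lamps to 49 mm. This point is at x = 72, y = 20 mm in the rail's frame. On top: four yellow-rimmed sockets (rail x = 60 mm), a lamp beside each at rail x = 93 mm; the grey socket at rail y = -83 mm has no lamp and no notch.
- head (a joint): Travel of the blue test head along the rail in m, growing to rail +y. At 0 its centre is at rail y = -100 mm; stops at -0.005 and 0.205; notches at 0.060, 0.100, 0.140, 0.180. Starts parked at 0 to 0.028. It stays where it is left, slides with about 2 N on the flat, and can be pushed either way.
- head_mid (a point): Centre of the blue test head: block 50 mm along the rail, 44 mm across, 38 mm tall, from 16 to 54 mm above the bench (this point: 35 mm). It is pushed on its upright end faces, 25 mm either side of this point along the rail. Its black pin knob, 22 mm across, stands above it to 74 mm above the bench.
- pointer (a point): Tip of the head's arm with the white line, 12 mm wide, 46 to 54 mm above the bench, reaching over the sockets; on the head's centre line, 60 mm from the head's middle towards the box. It stands over the socket's middle when the pin is seated there.
- pin (a joint): Height of the head's spring roller pin in m, up positive: 0 riding on the flat, about -0.004 clicked into a notch; it can be pulled up to 0.010 against 10 to 15 N. Within about 6 mm of a notch's middle the pin draws the head in by itself (the push force dips to nothing); pushing on out of a notch takes about 7 to 10 N.
- lamp_red: The red lamp, a lens 16 x 18 mm and 6 mm tall on top of the white box beside the socket wanted; origin at the centre of its underside, axes parallel to the rail's. In the rail's frame its y is that of the socket and notch wanted.
- driver: Bystander: screwdriver with an orange handle, 160 mm long, lying on the bench roughly along the rail on the robot's side, 85 to 115 mm from the rail's centre line; origin under its middle.
- jar: Bystander: small jar with a blue cap, 52 mm across and 75 mm tall, standing beyond the socket box; origin at the centre of its foot.
- jack: Bystander: loose white socket insert, 30 x 24 x 22 mm, lying beyond the far (+y) end of the rail; origin at the centre of its underside.

How it is judged:
By the outcome, as a careful person would: the job done as asked, in the order asked, and still so for the second after the job is handed in, with the robot touching nothing.
It also fails if it takes over 48 s, if anything falls off the work surface, if the arm or the gripper's body presses on something with over 40 N, if the wrist force passes 120 N, or if a joint passes its speed limit or range.

## Working session

There is one attempt and no reset: what is moved stays moved. The work goes in short steps, Python scripts to look and compute and a tool call to move; the robot and the scene stay as the last step left them, time stands still between calls to the robot, and variables do not carry over. Pictures are saved under pics/ and viewed, about 8 in all and at most 12, crops included, and the job is handed in when it is done.

Besides the shell and the picture viewer there is one more tool, called after "Call:" as name(argument=value, ...), one argument or row to a line, values as JSON. step_arm: Moves the arm, as the interface text tells. Its arguments: {"type":"object","properties":{"series":{"type":"array","items":{"type":"array","items":{"type":"number"}}}},"required":["series"]}

```bash
mkdir -p pics
cat > h.py <<'E'
from bench import robot,cams,models
import numpy as np,cv2
def save(p,n): cv2.imwrite(f'pics/{n}.png',p['pixels'][:,:,::-1])
def ray(p,u,v,z):
    f=p['pixels'].shape[0]/2/np.tan(np.radians(p['fov_y'])/2);R=np.array(p['R']);t=np.array(p['t'])
    c=-R.T@t;d=R.T@np.array([(u-p['cx'])/f,(v-p['cy'])/f,1]);return c+d*(z-c[2])/d[2]
def proj(p,X):
    f=p['pixels'].shape[0]/2/np.tan(np.radians(p['fov_y'])/2);x=np.array(p['R'])@X+p['t'];return f*x[0]/x[2]+p['cx'],f*x[1]/x[2]+p['cy']
E
python3 - <<'E'
from h import *
np.set_printoptions(precision=4,suppress=True)
for c in ('top','scene'):
    p=cams.snapshot(c);save(p,c+'1')
    for l in ('rail','box_top','head_mid','pointer','lamp_red','driver','jar','jack'):
        for d in models.pinpoint(p,l)[:2]: print(c,l,round(d['p'],2),np.array(d['position']),np.round(proj(p,np.array(d['position']))))
o=robot.get_obs();print(o['time'],o['tool_pos'],o['ee_rot'],o['width'])
E
```

```text
top rail 0.65 [ 0.5798 -0.0371 -0.0032] [378. 245.]
top rail 0.19 [ 0.493  -0.0329 -0.0026] [377. 299.]
top box_top 0.62 [ 0.6528 -0.0381  0.0433] [380. 197.]
top head_mid 0.72 [ 0.7433 -0.1541 -0.0021] [447. 143.]
top head_mid 0.6 [ 0.5505 -0.1336  0.0339] [443. 261.]
top pointer 0.96 [ 0.6121 -0.1486  0.0556] [454. 220.]
top lamp_red 0.44 [ 0.6795 -0.0209  0.0434] [368. 180.]
top driver 0.81 [ 0.4919 -0.0327 -0.0053] [377. 300.]
top driver 0.37 [ 0.7437 -0.152   0.0005] [446. 142.]
top jar 0.9 [ 0.7449 -0.1534  0.0007] [447. 141.]
top jack 0.55 [ 0.627   0.1747 -0.0019] [246. 219.]
top jack 0.32 [ 0.7428 -0.1544 -0.0001] [447. 143.]
scene rail 0.92 [ 0.5764 -0.0408  0.0026] [252. 326.]
scene box_top 0.96 [ 0.6514 -0.0378  0.0396] [300. 343.]
scene head_mid 0.71 [ 0.5551 -0.1333  0.0356] [189. 363.]
scene pointer 0.6 [ 0.6141 -0.1498  0.0553] [216. 396.]
scene lamp_red 0.71 [ 0.6793 -0.0243  0.0443] [325. 345.]
scene driver 0.96 [ 0.4909 -0.0389  0.0022] [204. 293.]
scene jack 0.85 [ 0.6339  0.1672 -0.0002] [370. 241.]
0.9 [ 0.2372 -0.4963  0.1768] [ 3.1414 -0.      0.4458] 0.09384567959783069
```

View pics/top1.png

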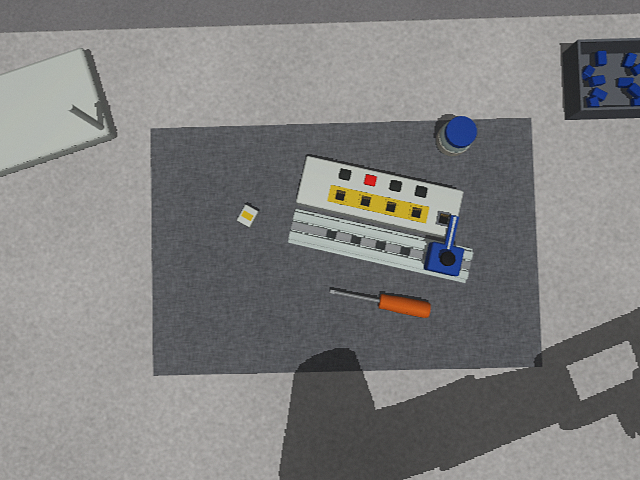

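View pics/scene1.png

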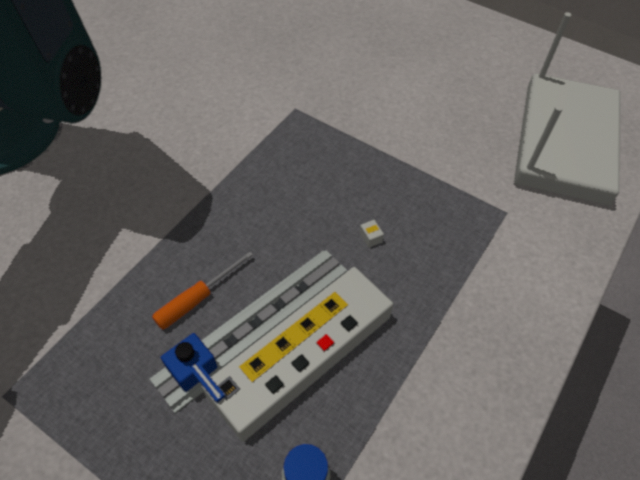

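The top view shows the lamps at (345,174), red (370,180), (395,185) and (421,191). The head is at (447,258), at the right (-y) end, and rail +y points left. The red lamp is the third from the parked end, so the target is rail y=40, which is head travel 0.140. The scene view agrees (red lamp at (325,342)).

```bash
cat > fit.py <<'E'
from h import *
np.set_printoptions(precision=4,suppress=True)
p=cams.snapshot('top')
# lamps and sockets (rail coords)
px=[(345,174,.049),(370,180,.049),(395,185.5,.049),(421,191,.049),(340,195,.043),(365.5,201,.043),(391,207,.043),(416.5,212.5,.043)]
rl=np.array([(93,80),(93,40),(93,0),(93,-40),(60,80),(60,40),(60,0),(60,-40)])/1000
W=np.array([ray(p,*q)[:2] for q in px])
a=rl-rl.mean(0);b=W-W.mean(0)
th=np.arctan2((a[:,0]*b[:,1]-a[:,1]*b[:,0]).sum(),(a*b).sum())
Rz=np.array([[np.cos(th),-np.sin(th)],[np.sin(th),np.cos(th)]])
o=W.mean(0)-Rz@rl.mean(0)
print('yaw',th,'origin',o,'resid mm',np.abs(W-(rl@Rz.T+o)).max()*1e3)
tor=lambda X:(np.array(X)[:2]-o)@Rz
for l in('head_mid','pointer','lamp_red'):
    for d in models.pinpoint(p,l)[:2]: print(l,d['p'],tor(d['position'])*1e3)
print('knob',tor(ray(p,447,258,.074))*1e3)
np.savez('rail.npz',th=th,o=o)
ob=robot.get_obs();T=ob['tool_pos'];y=ob['ee_rot'][2]
print('tool rail',tor(T)*1e3,'turn needed',np.degrees(th-y))
E
python3 fit.py
```

```text
yaw -0.24872331074919843 origin [ 0.5786 -0.0396] resid mm 1.0527757127306718
head_mid 0.63 [ -2.7457 -97.2711]
pointer 0.75 [ 58.2113 -99.2256]
lamp_red 0.54 [93.914  42.9379]
knob [ -0.1536 -95.1796]
tool rail [-218.5366 -526.6774] turn needed -39.79358887307125
```

Call:
step_arm(
  series=[
    [-1,41,-15,0,-5],
    [-1,82,-30,0,-10],
    [-1,123,-45,0,-15],
    [-1,164,-60,0,-20],
    [-1,205,-75,0,-25],
    [-1,246,-90,0,-30],
    [-1,287,-105,5,-35],
    [-1,328,-120,15,-40],
    [-1,369,-135,25,-45],
    [-1,409,-150,37,-50.2],
    [-1,409,-150,37,-50.2],
    [-1,409,-150,37,-50.2],
    [-1,409,-150,37,-50.2],
  ],
)

```text
time: 2.72
tool_pos: [0.5412, -0.1857, 0.1405]
ee_rot: [3.141, 0.001, 1.32]
wrist_force: [0.2, 0.0, 0.1]
width: 0.0006
```

```bash
cat > chk.py <<'E'
import sys
from h import *
np.set_printoptions(precision=4,suppress=True)
r=np.load('rail.npz');th=r['th'];o=r['o'];Rz=np.array([[np.cos(th),-np.sin(th)],[np.sin(th),np.cos(th)]])
tor=lambda X:(np.array(X)[:2]-o)@Rz
ob=robot.get_obs();print(ob['time'],'tool rail mm',tor(ob['tool_pos'])*1e3,ob['tool_pos'][2],'yaw err deg',np.degrees(ob['ee_rot'][2]-th-np.pi/2),'F rail',np.array(ob['wrist_force'][:2])@Rz,ob['wrist_force'][2],ob['width'])
for c in sys.argv[2:]:
    p=cams.snapshot(c);save(p,c+sys.argv[1])
    for l in('head_mid','pointer','lamp_red'):
        for d in models.pinpoint(p,l)[:2]: print(c,l,round(d['p'],2),tor(d['position'])*1e3)
E
python3 chk.py 2 wrist scene top
```

```text
2.725 tool rail mm [  -0.3303 -150.8506] 0.14050366818291676 yaw err deg -0.11746499934837493 F rail [0.1769 0.0624] 0.14267296958041625 0.0005698936230137895
wrist head_mid 0.61 [  0.1589 -95.708 ]
wrist pointer 0.89 [ 55.6605 -98.1195]
scene head_mid 0.71 [ -2.6857 -93.8511]
scene head_mid 0.26 [-1.1254  1.1566]
scene pointer 0.76 [ 56.4789 -96.4672]
scene lamp_red 0.5 [94.9633 41.2441]
top head_mid 0.56 [ -3.9364 -96.6449]
top pointer 0.92 [ 55.4159 -97.5626]
top lamp_red 0.6 [96.4355 43.1656]
top lamp_red 0.32 [  -4.6733 -100.6496]
```

View pics/wrist2.png

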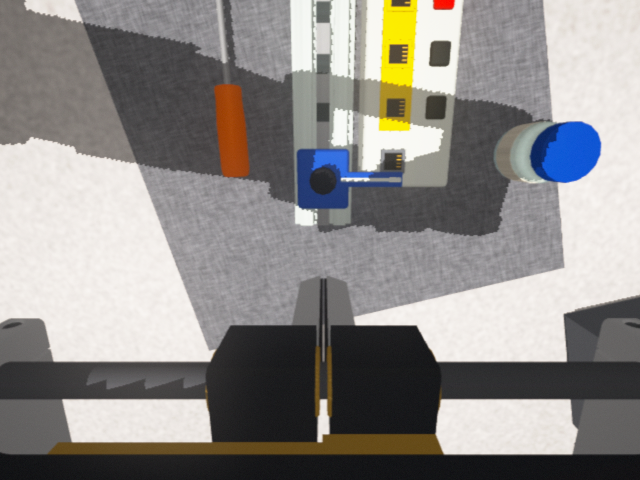

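The wrist picture shows the closed fingers (323,300) in line with the head (323,180) behind its -y end face, with free space below. Next I descend and approach.

Call:
step_arm(
  series=[
    [-1,0,0,30,0],
    [-1,0,0,60,0],
    [-1,0,0,85,0],
    [-1,0,0,100,0],
    [-1,0,0,108,0],
    [-1,0,0,108,0],
    [-1,8,0,108,0],
    [-1,14,0,108,0],
    [-1,18,0,108,0],
    [-1,21,0,108,0],
    [-1,24,0,108,0],
    [-1,27,0,108,0],
    [-1,30,0,108,0],
    [-1,30,0,108,0],
  ],
)

```text
time: 5.08
tool_pos: [0.5489, -0.1553, 0.0317]
ee_rot: [-3.142, 0.0, 1.322]
wrist_force: [-0.2, 0.8, 0.7]
width: 0.0008
```

```bash
python3 chk.py 3 wrist
```

```text
5.075 tool rail mm [  -0.2993 -119.4718] 0.03174151453187105 yaw err deg 0.007698658790841986 F rail [-0.426  0.728] 0.6812435360862037 0.0008448964741901951
wrist head_mid 0.65 [ -1.6134 -95.2295]
wrist pointer 0.8 [ 59.2082 -99.901 ]
```

View pics/wrist3.png

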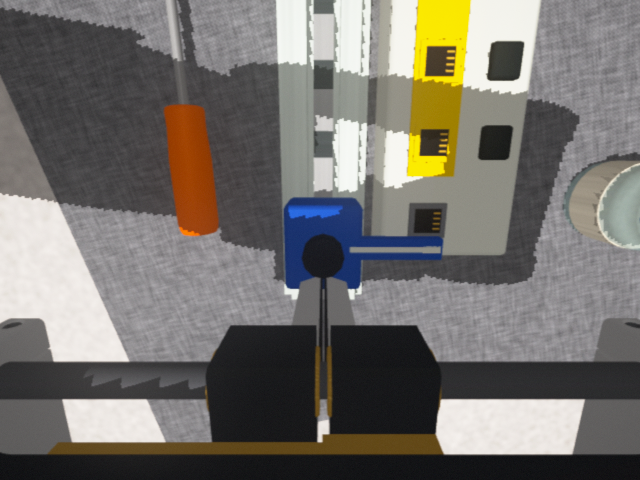

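The fingertips (323,285) are right at the head's end face, with the head at (323,240). Contact isn't clear yet, so I'll push on gently and read the force.

Call:
step_arm(
  series=[
    [-1,3,0,0,0],
    [-1,6,0,0,0],
    [-1,9,0,0,0],
    [-1,12,0,0,0],
    [-1,15,0,0,0],
    [-1,18,0,0,0],
    [-1,20,0,0,0],
  ],
)

```text
time: 6.15
tool_pos: [0.5539, -0.1359, 0.0318]
ee_rot: [3.141, -0.0, 1.322]
wrist_force: [-0.8, -2.9, 0.2]
width: 0.0002
```

```bash
python3 chk.py 4 wrist top scene
```

```text
6.15 tool rail mm [ -0.2286 -99.3733] 0.03180193285068189 yaw err deg -0.004657312193456167 F rail [-0.0515 -2.9679] 0.20580435330825783 0.0002387860877877035
wrist head_mid 0.91 [  1.5894 -76.1541]
wrist pointer 0.73 [ 56.711  -80.7257]
wrist pointer 0.7 [96.2141 37.5379]
wrist lamp_red 0.86 [93.2048 38.0117]
top head_mid 0.94 [ -3.049  -81.0465]
top head_mid 0.4 [0.3468 3.0782]
top pointer 0.95 [ 56.6833 -79.8041]
top lamp_red 0.63 [93.6232 42.8641]
scene head_mid 0.52 [ 57.6725 -78.418 ]
scene pointer 0.95 [ 58.1787 -77.5672]
scene lamp_red 0.6 [93.1248 39.9517]
```

Call:
step_arm(
  series=[
    [-1,4,0,0,0],
    [-1,8,0,0,0],
    [-1,12,0,0,0],
    [-1,16,0,0,0],
  ],
)

```text
time: 7.25
tool_pos: [0.5578, -0.1206, 0.0318]
ee_rot: [3.141, 0.001, 1.322]
wrist_force: [-0.8, -3.4, -0.5]
width: 0.0004
```

Call:
step_arm(
  series=[
    [-1,2,0,0,0],
    [-1,3,0,0,0],
  ],
)

```text
time: 7.5
tool_pos: [0.5586, -0.1173, 0.0318]
ee_rot: [3.141, -0.0, 1.322]
wrist_force: [-0.5, -3.4, 0.3]
width: 0.0006
```

Call:
step_arm(
  series=[
    [-1,2,0,0,0],
    [-1,3,0,0,0],
  ],
)

```text
time: 7.75
tool_pos: [0.5593, -0.1146, 0.0318]
ee_rot: [3.142, -0.0, 1.322]
wrist_force: [-0.8, -2.8, -0.0]
width: 0.0007
```

Call:
step_arm(
  series=[
    [-1,2,0,0,0],
    [-1,3,0,0,0],
  ],
)

```text
time: 8.0
tool_pos: [0.56, -0.1118, 0.0318]
ee_rot: [3.141, -0.0, 1.322]
wrist_force: [-0.3, -2.2, 0.5]
width: 0.0006
```

Call:
step_arm(
  series=[
    [-1,2,0,0,0],
    [-1,3,0,0,0],
  ],
)

```text
time: 8.25
tool_pos: [0.5608, -0.1088, 0.0318]
ee_rot: [3.141, -0.0, 1.322]
wrist_force: [0.5, -3.6, -0.6]
width: 0.0001
```

Call:
step_arm(
  series=[
    [-1,2,0,0,0],
    [-1,3,0,0,0],
  ],
)

```text
time: 8.5
tool_pos: [0.5615, -0.1059, 0.0318]
ee_rot: [3.141, -0.0, 1.322]
wrist_force: [0.4, -3.3, 0.1]
width: 0.0006
```

Call:
step_arm(
  series=[
    [-1,2,0,0,0],
    [-1,3,0,0,0],
  ],
)

```text
time: 8.75
tool_pos: [0.5621, -0.1018, 0.0316]
ee_rot: [-3.141, -0.002, 1.322]
wrist_force: [0.6, 0.8, -0.5]
width: 0.0007
```

```bash
python3 chk.py 5 wrist top scene
```

```text
8.75 tool rail mm [ -0.6931 -64.3528] 0.03156402523064435 yaw err deg 0.01442523802099799 F rail [0.3452 0.8866] -0.5199600302923354 0.0006546697657596321
wrist head_mid 0.76 [ -1.828  -37.9188]
wrist head_mid 0.69 [188.4648 -76.2547]
wrist pointer 0.89 [ 58.8182 -41.0872]
wrist lamp_red 0.95 [92.6064 35.8994]
wrist lamp_red 0.48 [190.0356 -74.7208]
top head_mid 0.95 [ -0.091  -41.9141]
top pointer 0.91 [ 57.0182 -39.6872]
top lamp_red 0.62 [96.6832 41.7841]
scene head_mid 0.89 [ -1.048  -38.9587]
scene pointer 0.74 [ 59.4244 -41.0364]
scene lamp_red 0.65 [95.791  40.4225]
```

Notch 1 is felt: the force dropped to about zero with the tool at rail y≈-66, and the networks put the head at -40. The capture at the red socket should come 80 mm further on, with the tool at about +13.

Call:
step_arm(
  series=[
    [-1,3,0,0,0],
    [-1,6,0,0,0],
    [-1,9,0,0,0],
    [-1,12,0,0,0],
    [-1,15,0,0,0],
    [-1,18,0,0,0],
    [-1,21,0,0,0],
    [-1,24,0,0,0],
    [-1,27,0,0,0],
    [-1,30,0,0,0],
  ],
)

```text
time: 10.6
tool_pos: [0.5702, -0.0762, 0.0333]
ee_rot: [3.139, 0.003, 1.321]
wrist_force: [-1.0, -4.3, 3.8]
width: 0.0004
```

Call:
step_arm(
  series=[
    [-1,3,0,0,0],
    [-1,6,0,0,0],
    [-1,9,0,0,0],
    [-1,12,0,0,0],
    [-1,15,0,0,0],
    [-1,18,0,0,0],
    [-1,21,0,0,0],
    [-1,24,0,0,0],
    [-1,27,0,0,0],
    [-1,30,0,0,0],
    [-1,33,0,0,0],
  ],
)

```text
time: 11.98
tool_pos: [0.577, -0.0466, 0.0338]
ee_rot: [3.141, 0.007, 1.32]
wrist_force: [-4.2, -6.0, 6.5]
width: 0.0004
```

```bash
python3 chk.py 6 wrist top scene
```

```text
11.975 tool rail mm [ 0.1278 -7.176 ] 0.033834977469201194 yaw err deg -0.12445361452669206 F rail [-2.6177 -6.8142] 6.4576249919002 0.0004243306600554827
wrist head_mid 0.74 [-3.2348 13.9305]
wrist pointer 0.84 [56.4683 10.0066]
wrist lamp_red 0.57 [93.0094 38.3748]
top lamp_red 0.59 [93.5771 42.2333]
scene head_mid 0.77 [ 0.6282 18.6259]
scene pointer 0.82 [56.662  16.5559]
scene lamp_red 0.44 [94.851  38.8425]
```

Extra force in z (+6.5 N) and a lag of about 5 mm. I'll look before pushing further.

```bash
python3 -c "
import cv2
a=cv2.imread('pics/scene6.png')[180:420,130:450];b=cv2.imread('pics/wrist6.png')[100:420,160:560]
a=cv2.resize(a,(400,300));b=cv2.resize(b,(400,320))
cv2.imwrite('pics/m6.png',cv2.hconcat([a,b[:300]]))"; python3 -c "
from h import *
o=robot.get_obs();print(o['time'],o['tool_pos'],o['wrist_force'],o['wrist_torque'],o['joint_torque'])"
```

```text
12.575 [ 0.57793371 -0.04198078  0.03173441] [ 0.37661243 -2.45354417  2.73874808] [-0.54037246 -0.0724684   0.00128677] [ 1.69180255e+00 -3.65746772e+01 -2.71304744e+01  1.03850987e+00
  1.40281054e-01 -2.95260375e-03]
```

View pics/m6.png

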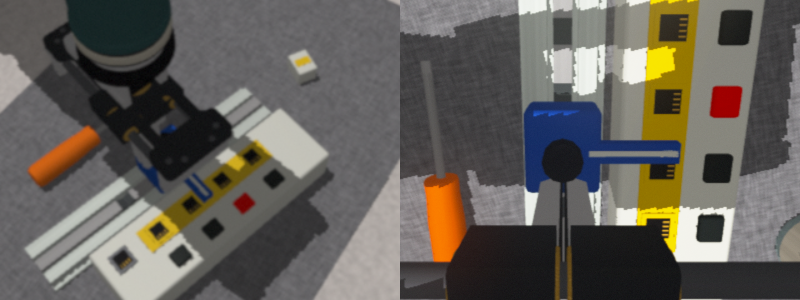

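The wrist crop shows the pointer (635,155) between sockets 2 and 3, one short of the red lamp (727,102). The arm settled at rail y≈-2.5, so the lag came from leaving notch 2. I'll go on slowly and watch for the click.

Call:
step_arm(
  series=[
    [-1,2,0,0,0],
    [-1,4,0,0,0],
    [-1,6,0,0,0],
    [-1,8,0,0,0],
    [-1,10,0,0,0],
    [-1,10,0,0,0],
  ],
)

```text
time: 13.32
tool_pos: [0.5804, -0.032, 0.0318]
ee_rot: [3.141, -0.001, 1.322]
wrist_force: [0.5, -3.4, 0.4]
width: 0.0002
```

Call:
step_arm(
  series=[
    [-1,1,0,0,0],
    [-1,2,0,0,0],
  ],
)

```text
time: 13.58
tool_pos: [0.5807, -0.0305, 0.0318]
ee_rot: [3.141, 0.0, 1.322]
wrist_force: [0.5, -3.1, 1.4]
width: 0.0004
```

Call:
step_arm(
  series=[
    [-1,1,0,0,0],
    [-1,2,0,0,0],
  ],
)

```text
time: 13.82
tool_pos: [0.5812, -0.0285, 0.0318]
ee_rot: [3.142, 0.0, 1.322]
wrist_force: [1.2, -3.7, 1.8]
width: 0.0006
```

```bash
python3 chk.py 7 wrist
```

```text
13.825 tool rail mm [-0.2187 11.3694] 0.03175849701603691 yaw err deg -0.012015588435925425 F rail [ 2.0536 -3.2454] 1.827815196430657 0.0005970018962375475
wrist head_mid 0.92 [-3.6459 33.0166]
wrist head_mid 0.28 [-87.8483 -14.0599]
wrist pointer 0.91 [55.3742 30.1574]
wrist lamp_red 0.64 [94.7064 38.5995]
```

Call:
step_arm(
  series=[
    [-1,0.5,0,0,0],
    [-1,1,0,0,0],
  ],
)

```text
time: 14.28
tool_pos: [0.5813, -0.0274, 0.0317]
ee_rot: [-3.141, -0.0, 1.322]
wrist_force: [0.9, -2.1, 1.0]
width: 0.0002
```

Call:
step_arm(
  series=[
    [-1,0.5,0,0,0],
    [-1,1,0,0,0],
  ],
)

```text
time: 14.52
tool_pos: [0.5813, -0.026, 0.0314]
ee_rot: [-3.14, -0.001, 1.322]
wrist_force: [0.7, 0.1, -0.2]
width: 0.0001
```

Call:
step_arm(
  series=[
    [-1,0.5,0,0,0],
    [-1,1,0,0,0],
  ],
)

```text
time: 14.78
tool_pos: [0.5813, -0.0249, 0.0313]
ee_rot: [-3.14, -0.001, 1.322]
wrist_force: [0.8, -0.4, -0.2]
width: 0.0003
```

Call:
step_arm(
  series=[
    [-1,0.5,0,0,0],
    [-1,1,0,0,0],
  ],
)

```text
time: 15.02
tool_pos: [0.582, -0.0244, 0.0317]
ee_rot: [-3.141, -0.0, 1.322]
wrist_force: [0.2, 0.8, 0.3]
width: 0.0003
```

```bash
python3 chk.py 8 wrist top
```

```text
15.025 tool rail mm [-0.4035 15.5447] 0.03169004105517873 yaw err deg 0.0001693401028508695 F rail [0.0033 0.8594] 0.3234435042583684 0.0003231885670064927
wrist head_mid 0.81 [-2.4952 43.1105]
wrist pointer 0.56 [55.751 39.642]
wrist lamp_red 0.94 [93.1387 36.241 ]
```

The click is felt: the force fell from 3.7 N to 0 at tool y≈13, and the head jumped to about 40. I'll back off and lift clear.

Call:
step_arm(
  series=[
    [-1,-3,0,0,0],
    [-1,-10,0,0,0],
    [-1,-22,0,0,0],
    [-1,-35,0,0,0],
    [-1,-40,0,0,0],
    [-1,-40,0,-20,0],
    [-1,-40,0,-60,0],
    [-1,-50,0,-100,0],
    [-1,-80,0,-130,0],
    [-1,-110,0,-150,0],
    [-1,-150,0,-150,0],
    [-1,-190,0,-150,0],
    [-1,-190,0,-150,0],
    [-1,-190,0,-150,0],
  ],
)

```text
time: 17.18
tool_pos: [0.5353, -0.2085, 0.1817]
ee_rot: [-3.142, -0.001, 1.322]
wrist_force: [-0.4, -0.2, -0.6]
width: 0.0006
```

```bash
python3 chk.py 9 wrist top scene; python3 -c "
import cv2
a=cv2.imread('pics/top9.png')[120:320,230:490];b=cv2.imread('pics/scene9.png')[200:440,130:442]
cv2.imwrite('pics/m9.png',cv2.hconcat([cv2.resize(a,(400,308)),cv2.resize(b,(400,308))]))"
```

```text
17.175 tool rail mm [  -0.3658 -174.3774] 0.18170271743179903 yaw err deg -0.02260031445612308 F rail [-0.3716 -0.3195] -0.578331488659748 0.0006000244001143873
top head_mid 0.75 [-1.8644 36.5643]
top pointer 0.63 [57.9279 41.2267]
top lamp_red 0.58 [93.3463 45.5794]
scene head_mid 0.56 [ 0.3771 40.332 ]
scene head_mid 0.17 [56.9879 39.6466]
scene pointer 0.92 [59.8494 39.7544]
scene lamp_red 0.75 [93.1586 43.881 ]
```

View pics/m9.png

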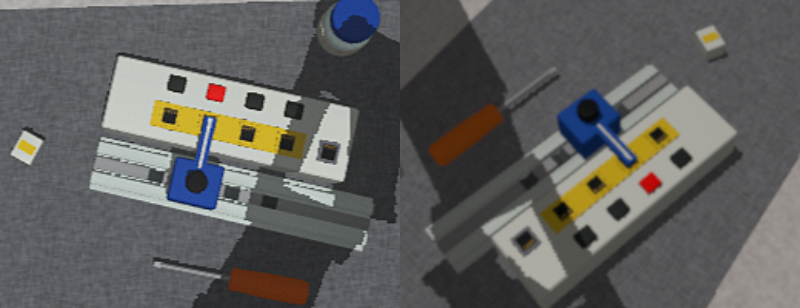

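Both views show the pointer (top crop (208,122), scene crop (630,158)) over the socket beside the red lamp. The bystanders haven't moved and the robot is clear, so I'm handing in.

```bash
python3 -c "
from bench import robot
print(robot.close_job())"
```

```text
the job is handed in; nothing more can be done
None
```

I pushed the blue test head with the closed fingertips, through the first two notches, to the third yellow socket (rail y = 40 mm), the one with the red lamp. I then backed off, lifted clear and handed in at about 17 s.

- **Click:** at the red socket the push force fell from about 3.7 N to about 0, and the head moved ahead of the fingers. That point was 80 mm beyond the same drop at the first notch, as expected.
- **Position:** after I backed off, the networks put the pointer at rail y = 40 to 41 mm and the head at 37 to 40 mm. That is within their 4 mm accuracy, and the last picture shows the pointer over the red-lamp socket.
- **Bystanders:** the screwdriver, jar and white insert look unmoved in the last picture, and I never gripped the pin knob.

Two readings did not match what I expected:
- The fingers met the head about 4 mm or more later than its size implied, so I went by the felt clicks and not by absolute position.
- Leaving the second notch gave a brief upward force of 6.5 N and a lag of about 5 mm. The lag was gone and the upward force had fallen to under 3 N within 0.6 s.

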